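Shut the photometer's light port and hold its sprung lid at the gauge

TASK

Get the tube photometer ready for loading a sample: with its lid still shut, first turn the ribbed collar on its deck until the collar's lug points at the long locked mark, so that the light port is closed. Then lift the sprung lid with the gripper until it is level with the gauge arm beside it, and finish while still holding it there, as it snaps shut if let go. Do not shift the gauge arm or the other things on the bench.

Things in the scene. Friction and masses are not known exactly. Their poses are not given: they have to be found in the camera images.
- photometer: white bench instrument, 250 (x) x 310 (y) x 90 mm high, fixed to the bench; origin under its centre, x from its front (display, towards the robot) to its back, y to its left, z up. Its flat top, the deck, is 90 mm above the bench. Lid on the right of the deck, collar on the left
- collar (a joint): ribbed aluminium lock collar, 48 mm across, from 1 to 25 mm above the deck, on a fixed upright tube (28 mm across, top 32 mm above the deck). Rad, grows counter-clockwise from above; stops at 0 and 1.6; locked at 1.25, its lug then pointing at the locked mark. Starts between 0 and 0.45, light friction (0.04 N m), stays where left
- collar_grip (a point): point on the collar's axis, 20 mm above the deck: a good TCP point for pinching the collar across its outside from above
- collar_lug (a point): middle of the outer part of the collar's lug, a 7 mm wide, 8 mm high finger at the foot of the collar (1 to 9 mm above the deck) that reaches out to 38 mm from the axis; the point is 36 mm from the axis. At joint 0 the lug points 0.90 rad counter-clockwise from the instrument's x axis
- locked_mark (a point): the long locked mark, a raised black bar 22 x 4 x 3 mm on the deck pointing radially at the collar's axis, its middle 51 mm from the axis; a small round dot marks the unlocked position
- lid (a joint): grey sprung lid, a panel 150 (x) x 130 (y) x 10 mm over the sample well, hinged along its rear edge (line along the instrument's y). Rad: 0 shut, grows as the front edge rises, up to 1.25. A spring (0.4 N m/rad, 0.32 N m when shut) and its weight, about 0.2 kg, pull it shut: 4 to 6 N at the handle
- lid_handle (a point): middle of the lid's handle, a round steel bar 10 mm thick, 72 mm long along the instrument's y, on two posts, 43 mm above the lid's top; in the lid's frame 125 mm in front of the hinge line and 45 mm above it. Pinched from above by fingers closing along the instrument's x, it can turn between the pads as the lid rises
- lid_hinge (a point): middle of the lid's hinge line, 10 mm above the deck, axis along the instrument's y
- lid_edge (a point): front right corner of the lid at hinge-line height, 152 mm in front of the hinge line; axes turn with the lid, x along the panel from front to hinge
- gauge (a joint): gauge arm: a thin dark steel bar 165 mm long just right of the lid, turning about the lid's own hinge line beside a steel arc rail, with a round nut and a small block at its end. Rad, same zero and direction as the lid: the lid is at the mark when both values are equal. Set between 0.45 and 0.85, stiff; must stay as set
- gauge_tip (a point): free end of the gauge arm, 165 mm from the hinge line; axes turn with the arm, x along the arm towards the hinge
- reagent_bottle: amber bottle 86 mm across, 190 mm high, blue cap; origin under its centre; leave alone
- tube_rack: aluminium test tube rack 90 x 206 x 55 mm with glass tubes standing up to 120 mm; origin under its centre; leave alone
- beaker: small beaker, 68 mm across, 85 mm high; origin under its centre; leave alone
- petri_dish: glass dish 90 mm across, 15 mm high; origin under its centre; leave alone
- stopper: dark rubber stopper 26 mm across, 26 mm high, standing on the instrument's deck, back left; origin under its centre; leave alone
- spatula: spatula about 170 mm long lying on the bench in front of the instrument; leave alone
- small_jar: jar 52 mm across, 65 mm high, behind the instrument; origin under its centre; leave alone

How it is judged:
By the outcome, as a careful person would: the job done as asked, in the order asked, and still so for the second after the job is handed in, while the arm keeps its last pose, push and grip.
It also fails if it takes over 43 s, if anything falls off the work surface, if the arm or the gripper's body presses on something with over 40 N, if the wrist force passes 120 N, or if a joint passes its speed limit or range.

ROBOT

A 6-joint arm with a two-finger parallel gripper is mounted at the origin on the work surface. World frame = base frame: x ahead of the robot, y to its left, z up, the work surface at z = 0. Lengths are in m, angles in rad, forces in N, time in s.
With the tool pointing down it reaches from about 0.225 to 0.875 m from the base axis. Payload 3.4 kg.
Tool frame: the origin (TCP) lies between the finger pads, 19 mm behind the fingertips; this is the grasp point; z points along the fingers, x is the direction in which the jaws open and shut, and the axes are right-handed (so a half turn about z gives the same grasp; the last joint's range is limited). The gripper opens to 85 mm and grips with 20 to 120 N. Pads are 22 mm wide; open, the fingers measure 114 mm over their backs; the gripper's body (76 mm by 85 mm) begins 54 mm behind the grasp point. The pads swing forward as they close: fully open they stand 13 mm farther back than shut.
Start: joints at [-1.273, 0.276, 1.505, -0, 1.361, -0.121], TCP at [0.234, -0.525, 0.25] pointing down, gripper open.
Joint ranges: [-2.89, 2.89], [-0.75, 2.08], [0.22, 2.7], [-1.18, 4.32], [0.11, 2.71], [-2.7, 2.7]. Speed limits (rad/s): [2.57, 2.57, 3.14, 3.14, 3.14, 3.14].

INTERFACE

Orientations are given as a unit quaternion [w, x, y, z].
In Python, from workcell import read_state, grab_frame, calibration, hand_in, search_frame gives the robot as it stands. The module is installed in compiled form; this text tells all that it offers.
- The arm moves only by the tool apply_moves, never from a script. Its arguments are lists of equal length, an entry for each row: "travel": the shift along the tool's x, y, z in m, a list of three; "turn": the turn, a rotation vector about the tool's x, y, z in degrees, a list of three. In form: {"travel": [[x, y, z], ...], "turn": [[ax, ay, az], ...]}. A call has exactly 10 rows; each row is the pose to reach, as a shift and turn from the pose measured when the call began, along the tool's axes at that moment; what a row does not reach only later rows make up. A row lasts 1/12 s, in which the tool goes at most 41.7 mm and 7.16 degrees, less where a joint would pass 70% of its speed; a pose out of reach is approached as far as the arm can. A call with a gripper value outside its range is refused whole. "grip" is the opening in per cent of the stroke, from 0 (shut) to 100 (fully open), set as the call begins (left out, the last holds). The fingers move at their own pace and stop on an object; "grip_force" is the grip in N (left out, the last holds). Time passes only in rows, so rows that repeat a pose let the fingers close, or fill a call up. It gives the time, the measured TCP pose, the force and the opening at its end, in the units of the state.
- read_state(): the state, without advancing time (a new reading comes with each control period).
- grab_frame(name): name is "side" or "top"; returns the picture (400x640x3 uint8, red, green, blue); there is no depth.
- calibration(name): a dict with "mtx" (3x3 intrinsics, pixels), "k1" (the pictures are not rectified: a ray, as slopes to the right and down, at radius r is drawn at 1 + k1 r^2 times it, then the intrinsics apply), "world_from_camera" (4x4, takes a point from camera to world coordinates). Camera axes: x right, y up, looking along -z (the intrinsics and any distortion apply to the point x, -y, -z); pixel columns grow to the right and rows downward; lengths in m; the calibration is good to about 2 mm. A picture is of the moment at which its call begins. calibration takes no time and is no camera call.
- hand_in(): hands the job in, once; it reports no verdict.
Trained networks look in the newest picture that a camera, given by its name, has taken for a name from the list of things; names that differ only in an ending like _2 or _b are one class to them, and where a whole thing is asked for, a point or a joint stands for the part that bears it (a point fixed in the world has none). Each returns a list of dicts, best first, with "p" (0 to 1); they miss things now and then, are a little off and sometimes report something else, mostly with a low value. They report only what shows in the picture. A call takes as long as a camera call.
- search_frame(camera, thing): "bbox" ([left, top, right, bottom] in pixels, round what is visible of it).
The state is a dict: "time": time; "joint_positions": joint angles; "dq": joint speeds; "joint_torque": joint torques, N m; "eef_pos": TCP position; "orientation": TCP orientation; "ft_force": force on the tool from outside, world axes, zero at the start; "torque": the same for the moment, N m; "gripper_width": finger opening in m.
Only numpy, scipy, OpenCV 4.12 (cv2) and the standard library are available. Lean on these libraries where they do the work, as an engineer would, in place of code of your own. Each camera call takes 0.05 s, during which the arm holds its last target. There are 200 camera calls.

## Working session

There is one attempt and no reset: what is moved stays moved. The work goes in short steps, Python scripts to look and compute and a tool call to move; the robot and the scene stay as the last step left them, time stands still between calls to the robot, and variables do not carry over. Pictures are saved under pics/ and viewed, about 8 in all and at most 12, crops included, and the job is handed in when it is done.

Besides the shell and the picture viewer there is one more tool, called as a command line: name --argument value ..., lists and objects as JSON in quotes. apply_moves: Moves the arm, as the interface text tells. Its arguments: {"type":"object","properties":{"travel":{"type":"array","items":{"type":"array","items":{"type":"number"}}},"turn":{"type":"array","items":{"type":"array","items":{"type":"number"}}},"grip":{"type":"number"},"grip_force":{"type":"number"}},"required":["travel","turn"]}

```bash
mkdir -p pics; cat > h.py <<'E'
import numpy as np, cv2
from workcell import *
def save(cam,name):
    f=grab_frame(cam); cv2.imwrite(f'pics/{name}.png',f[:,:,::-1]); return f
def ray(cam,u,v):
    c=calibration(cam);K=np.array(c['mtx']);T=np.array(c['world_from_camera']);k=c['k1']
    p=np.array([(u-K[0,2])/K[0,0],(v-K[1,2])/K[1,1]]);q=p.copy()
    for _ in range(20): q=p/(1+k*(q@q))
    d=T[:3,:3]@np.array([q[0],-q[1],-1]); return T[:3,3],d
def onz(cam,u,v,z):
    o,d=ray(cam,u,v); return o+d*(z-o[2])/d[2]
def proj(cam,P):
    c=calibration(cam);K=np.array(c['mtx']);T=np.array(c['world_from_camera']);k=c['k1']
    p=T[:3,:3].T@(np.asarray(P)-T[:3,3]); s=np.array([p[0]/-p[2],-p[1]/-p[2]]); s=s*(1+k*(s@s))
    return np.array([K[0,0]*s[0]+K[0,2],K[1,1]*s[1]+K[1,2]])
def tri(a,b):
    (o1,d1),(o2,d2)=ray('top',*a),ray('side',*b)
    s=np.linalg.lstsq(np.c_[d1,-d2],o2-o1,rcond=None)[0]
    p,q=o1+d1*s[0],o2+d2*s[1]; return (p+q)/2,np.linalg.norm(p-q)
E
python3 - <<'E'
from h import *
np.set_printoptions(precision=3,suppress=True)
for c in('top','side'):
    save(c,c+'0'); print(c,calibration(c))
    for t in ['photometer','collar','collar_lug','locked_mark','lid','lid_handle','lid_hinge','lid_edge','gauge','gauge_tip','reagent_bottle','stopper']:
        print(t,[(np.round(r['bbox']).tolist(),round(r['p'],2)) for r in search_frame(c,t)[:2]])
print(read_state())
E
```

```text
top {'mtx': array([[515.711,   0.   , 326.143],
       [  0.   , 515.711, 205.053],
       [  0.   ,   0.   ,   1.   ]]), 'k1': -0.12258026117324566, 'world_from_camera': array([[ 0.008,  0.998, -0.068,  0.482],
       [-1.   ,  0.008,  0.009, -0.009],
       [ 0.009,  0.068,  0.998,  1.678],
       [ 0.   ,  0.   ,  0.   ,  1.   ]])}
photometer [([270.0, 173.0, 377.0, 264.0], 0.61), ([452.0, 170.0, 489.0, 234.0], 0.31)]
collar [([285.0, 225.0, 301.0, 235.0], 0.57)]
collar_lug [([298.0, 150.0, 314.0, 169.0], 0.73), ([284.0, 223.0, 302.0, 240.0], 0.46)]
locked_mark [([269.0, 173.0, 374.0, 263.0], 0.93)]
lid [([315.0, 185.0, 363.0, 240.0], 0.66), ([241.0, 196.0, 262.0, 220.0], 0.62)]
lid_handle [([316.0, 185.0, 365.0, 240.0], 0.58)]
lid_hinge [([313.0, 185.0, 364.0, 241.0], 0.84), ([284.0, 258.0, 333.0, 278.0], 0.37)]
lid_edge [([315.0, 188.0, 361.0, 237.0], 0.61), ([275.0, 187.0, 282.0, 193.0], 0.57)]
gauge [([364.0, 194.0, 371.0, 231.0], 0.46)]
gauge_tip [([284.0, 223.0, 302.0, 238.0], 0.7)]
reagent_bottle [([164.0, 189.0, 199.0, 219.0], 0.94), ([276.0, 182.0, 283.0, 194.0], 0.48)]
s
[... 947 characters left out ...]
0], 0.22)]
gauge [([299.0, 222.0, 305.0, 233.0], 0.41)]
gauge_tip [([325.0, 151.0, 369.0, 167.0], 0.67)]
reagent_bottle [([261.0, 310.0, 298.0, 364.0], 0.78), ([310.0, 170.0, 366.0, 206.0], 0.46)]
stopper [([299.0, 223.0, 306.0, 233.0], 0.62)]
{'time': 1.3, 'joint_positions': array([-1.273,  0.276,  1.505,  0.   ,  1.361, -0.121]), 'dq': array([-0.   , -0.001, -0.   ,  0.003,  0.001,  0.   ]), 'joint_torque': array([  0.001, -41.667, -24.61 ,   0.   ,   0.   ,   0.   ]), 'eef_pos': array([ 0.234, -0.525,  0.25 ]), 'orientation': array([ 0.   ,  0.839, -0.545,  0.   ]), 'ft_force': array([ 0.066, -0.033, -0.763]), 'torque': array([-0.023,  0.032,  0.058]), 'gripper_width': 0.0849269792882937}
```

View pics/top0.png

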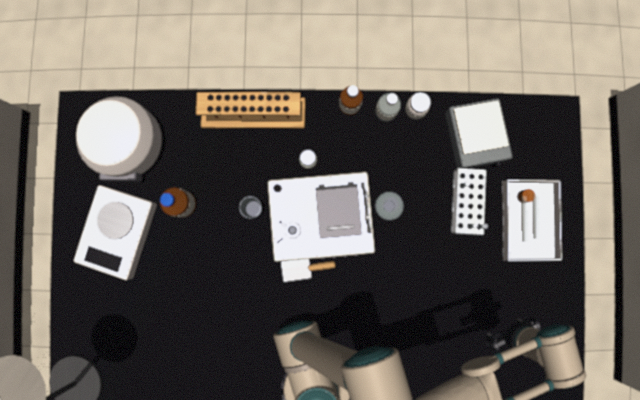

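View pics/side0.png

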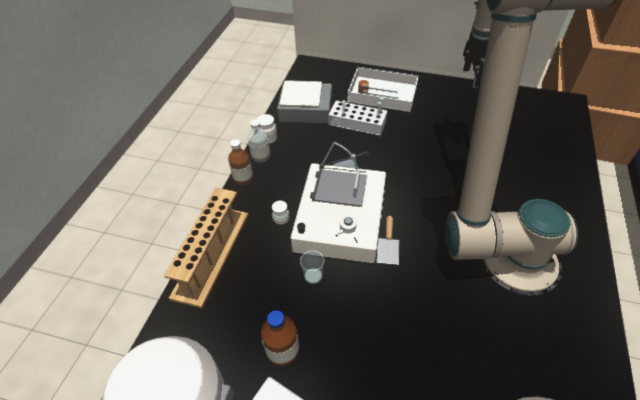

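The top picture shows the photometer at about (270-375, 173-262): collar at (292, 230), lid at (340, 210), gauge at (368, 205). The side picture shows it at (293-386, 143-263), with the collar at (348, 224). I'll enlarge both next.

```bash
python3 - <<'E'
from h import *
# average several frames for less noise
for c,(x0,y0,x1,y1) in {'top':(262,165,382,270),'side':(285,138,395,268)}.items():
    f=np.mean([grab_frame(c).astype(float) for _ in range(4)],0).astype(np.uint8)
    cv2.imwrite(f'pics/{c}avg.png',f[:,:,::-1])
    s=6.6 if c=='top' else 4.6
    s=6 if c=='top' else 4.6
    if c=='top': s=5.5
    a=cv2.resize(f[y0:y1,x0:x1],None,fx=s,fy=s,interpolation=cv2.INTER_CUBIC)[:,:,::-1].copy()
    for u in range(-(-x0//10)*10,x1,10): cv2.putText(a,str(u),(int((u+.5-x0)*s)-8,8),0,.3,(0,0,255)); cv2.line(a,(int((u+.5-x0)*s),10),(int((u+.5-x0)*s),16),(0,0,255))
    for v in range(-(-y0//10)*10,y1,10): cv2.putText(a,str(v),(0,int((v+.5-y0)*s)+4),0,.3,(0,0,255)); cv2.line(a,(20,int((v+.5-y0)*s)),(26,int((v+.5-y0)*s)),(0,0,255))
    cv2.imwrite(f'pics/{c}crop.png',a)
E
```

```text
(no output)
```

View pics/topcrop.png

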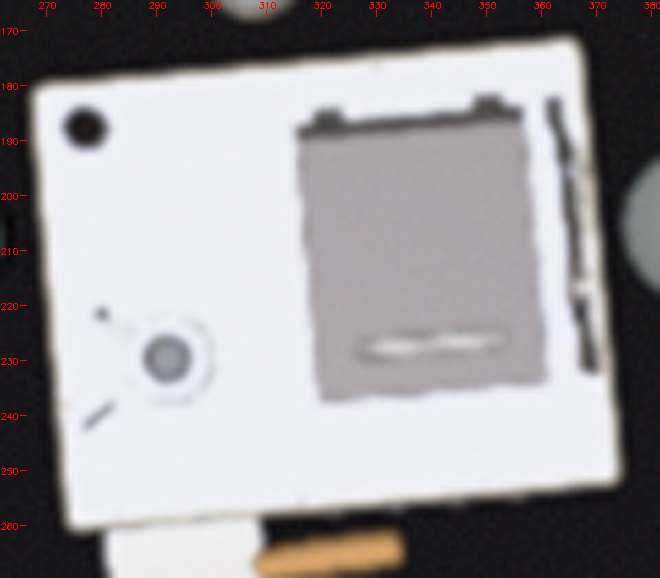

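View pics/sidecrop.png

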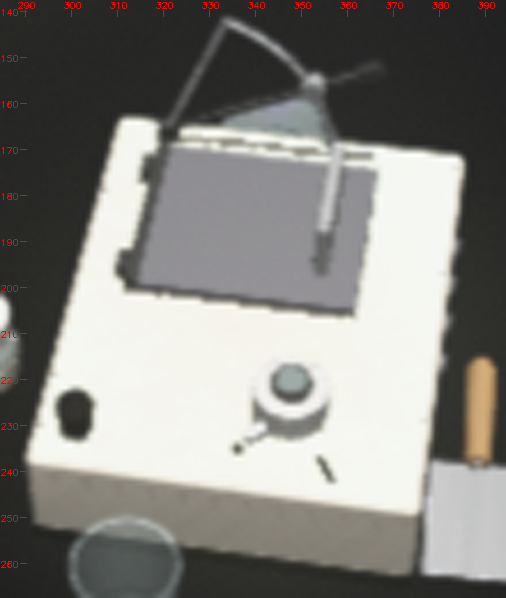

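The top crop shows the deck corners, the tube top at (291.9, 229.8), the dot at (280, 221.6), the mark centre at (279.5, 240.2) and the handle centre at (339.9, 227.2). The side crop shows the lug pointing near the dot, the mark at (355.4, 239.2), the gauge nut at (352.8, 155.3) and the gauge tip at (366.7, 152.3).

```bash
python3 - <<'E'
from h import *
from scipy.optimize import least_squares
np.set_printoptions(precision=4,suppress=True)
T=lambda x,y:(x/5.5+262-.5,y/5.5+165-.5); S=lambda x,y:(x/4.6+285-.5,y/4.6+138-.5)
C=[(.125,.155),(.125,-.155),(-.125,-.155),(-.125,.155)]
tp=[T(33,88),T(580,40),T(620,483),T(70,532)]; sp=[S(28,460),S(122,120),S(463,156),S(417,515)]
def W(p,l): c,s=np.cos(p[2]),np.sin(p[2]); return np.array([p[0]+c*l[0]-s*l[1],p[1]+s*l[0]+c*l[1],l[2]])
def res(p,cs): return np.concatenate([proj(c,W(p,(*C[i],.09)))-m[i] for c,m in(('top',tp),('side',sp)) if c in cs for i in range(4)])
for cs in(['top'],['side'],['top','side']):
    r=least_squares(res,[.45,0,0],args=(cs,)); print(cs,r.x,np.round(r.fun,1))
p=r.x
def L(P): c,s=np.cos(p[2]),np.sin(p[2]); d=P[:2]-p[:2]; return np.array([c*d[0]+s*d[1],-s*d[0]+c*d[1],P[2]])
print('tube z.122',L(onz('top',*T(167,359),.122)),L(onz('side',*S(292,377),.122)),tri(T(167,359),S(292,377)))
print('mark',L(onz('top',*T(99,416.5),.093)),L(onz('side',*S(326,468),.093)))
print('dot',L(onz('top',*T(102,314),.09)),L(onz('side',*S(237,448),.09)))
print('lug near',L(onz('side',*S(245,442),.099)))
print('handle',L(onz('top',*T(431,345),.145)),L(onz('side',*S(331,190),.145)))
print('lid corners',[L(onz('top',*T(*q),.105)) for q in((300,138),(522,118),(547,382),(322,400))])
for n,a,b in(('tip',(590,370),(378,68)),('gauge blk',(581,290),(314,82))):
    P,e=tri(T(*a),S(*b)); print(n,L(P),e)
E
```

```text
['top'] [ 0.5547 -0.0071  0.0959] [-0.1 -0.  -0.   0.1  0.3 -0.  -0.2 -0. ]
['side'] [ 0.5524 -0.0059  0.0953] [-1.1  0.5 -0.5 -1.1  0.7 -0.2  0.9  0.3]
['top', 'side'] [ 0.5536 -0.0067  0.0958] [-0.2  0.3 -0.1  0.4  0.1  0.3 -0.3  0.3 -1.4  0.2 -0.8 -1.3  0.3 -0.5
  0.6 -0. ]
tube z.122 [-0.0334  0.0899  0.122 ] [-0.0355  0.0868  0.122 ] (array([0.5105, 0.0792, 0.1256]), np.float64(0.0023317509353498514))
mark [-0.0613  0.1321  0.093 ] [-0.0639  0.1318  0.093 ]
dot [-0.0043  0.1259  0.09  ] [-0.0065  0.1236  0.09  ]
lug near [-0.0118  0.1246  0.099 ]
handle [-0.0389 -0.0541  0.145 ] [-0.0409 -0.0543  0.145 ]
lid corners [array([0.0832, 0.0067, 0.105 ]), array([ 0.0836, -0.1176,  0.105 ]), array([-0.0642, -0.1179,  0.105 ]), array([-0.0631,  0.0072,  0.105 ])]
tip [-0.0605 -0.1352  0.1827] 0.0004087701266764879
gauge blk [-0.0174 -0.1363  0.162 ] 0.0007853226182011712
```

apply_moves --travel '[[-0.015,-0.018,0],[-0.04,-0.046,0],[-0.066,-0.075,0],[-0.092,-0.105,0],[-0.118,-0.135,0],[-0.144,-0.165,0],[-0.17,-0.195,0],[-0.196,-0.225,0],[-0.222,-0.255,0],[-0.248,-0.284,0]]' --turn '[[0,0,-3],[0,0,-7],[0,0,-11],[0,0,-15],[0,0,-19],[0,0,-23],[0,0,-27],[0,0,-31],[0,0,-35],[0,0,-39]]' --grip 100

```text
time: 2.53
eef_pos: [0.3929, -0.1814, 0.2503]
orientation: [0.0, 0.973, -0.232, 0.001]
ft_force: [0.4, -0.3, 1.1]
gripper_width: 0.0853
```

```bash
cat >> h.py <<'E'
from scipy.spatial.transform import Rotation as R
def go(xyz,yaw=None):
    s=read_state();q=s['orientation'];r=R.from_quat([q[1],q[2],q[3],q[0]])
    X=r.as_matrix();y=np.arctan2(X[1,0],X[0,0])
    print('t',round(s['time'],2),'pos',s['eef_pos'].round(4),'yaw',y.round(4),'z',X[:,2].round(3),'F',s['ft_force'].round(1),'M',s['torque'].round(2),'w',round(s['gripper_width'],4),'q',s['joint_positions'].round(2))
    print('tool delta',(X.T@(np.array(xyz)-s['eef_pos'])).round(4),'turn z deg',None if yaw is None else np.degrees(y-yaw).round(2))
E
python3 -c "
from h import *
go([.5107,.079,.17],-.47)"
```

```text
t 2.53 pos [ 0.3929 -0.1814  0.2503] yaw -0.4682 z [ 0.001 -0.    -1.   ] F [ 0.4 -0.3  1.1] M [-0.04 -0.03 -0.04] w 0.0853 q [-0.59  0.06  1.78  0.    1.3  -0.13]
tool delta [-0.0125 -0.2856  0.0803] turn z deg 0.1
```

apply_moves --travel '[[-0.002,-0.038,0],[-0.004,-0.078,0],[-0.006,-0.118,0],[-0.008,-0.158,0],[-0.01,-0.198,0],[-0.011,-0.236,0.005],[-0.012,-0.266,0.03],[-0.0125,-0.282,0.055],[-0.0125,-0.2856,0.075],[-0.0125,-0.2856,0.08]]' --turn '[[0,0,0],[0,0,0],[0,0,0],[0,0,0],[0,0,0],[0,0,0],[0,0,0],[0,0,0],[0,0,0],[0,0,0]]'

```text
time: 3.37
eef_pos: [0.509, 0.0804, 0.1671]
orientation: [0.001, 0.973, -0.231, -0.002]
ft_force: [0.4, -0.3, -1.0]
gripper_width: 0.0854
```

```bash
python3 - <<'E'
from h import *
go([.5107,.079,.115],-.47)
f=save('side','side1')
s=6;x0,y0=300,170
a=cv2.resize(f[y0:265,x0:400],None,fx=s,fy=s,interpolation=cv2.INTER_CUBIC)[:,:,::-1]
cv2.imwrite('pics/side1c.png',a)
E
```

```text
t 3.37 pos [0.509  0.0804 0.1671] yaw -0.4658 z [-0.005 -0.    -1.   ] F [ 0.4 -0.3 -1. ] M [ 0.01 -0.02  0.03] w 0.0854 q [ 0.02  0.25  1.76 -0.    1.14  0.49]
tool delta [0.0024 0.0004 0.052 ] turn z deg 0.24
```

View pics/side1c.png

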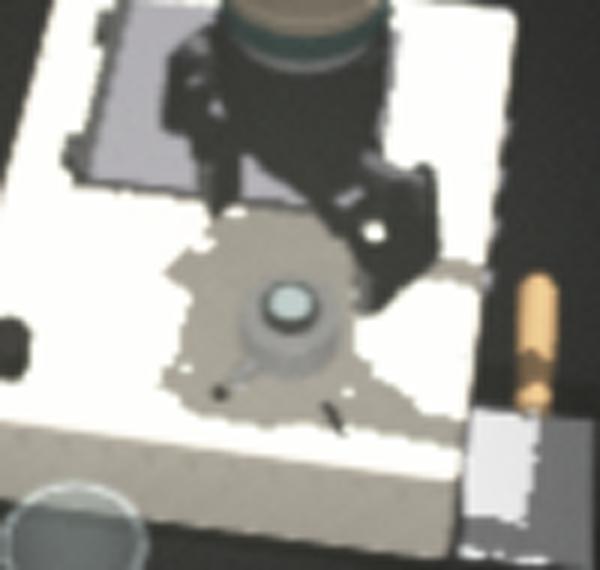

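In the arm's shadow the lug shows, from the collar at about (265, 365) to its tip at about (238, 380) in the crop, close to the dot at (220, 393). The fingers straddle the collar.

```bash
python3 - <<'E'
from h import *
p=(.5536,-.0067,.0958)
def W(l): c,s=np.cos(p[2]),np.sin(p[2]); return np.array([p[0]+c*l[0]-s*l[1],p[1]+s*l[0]+c*l[1],l[2]])
a=(-.0346,.0893)
crop=lambda P:((proj('side',P)-[299.5,169.5])*6).round(0)
print('tube',crop(W((*a,.122))),'dot',crop(W((a[0]+.046*np.cos(.9),a[1]+.046*np.sin(.9),.09))),'mark',crop(W((a[0]+.051*np.cos(2.15),a[1]+.051*np.sin(2.15),.093))))
for j in(0,.1,.2,.3,.4): print(j,[crop(W((a[0]+r*np.cos(.9+j),a[1]+r*np.sin(.9+j),.097))) for r in(.028,.036,.038)])
E
```

```text
tube [288. 304.] dot [217. 395.] mark [332. 418.]
0 [array([245., 366.]), array([233., 375.]), array([230., 378.])]
0.1 [array([249., 370.]), array([238., 380.]), array([235., 382.])]
0.2 [array([254., 372.]), array([244., 383.]), array([242., 386.])]
0.3 [array([259., 375.]), array([250., 387.]), array([248., 390.])]
0.4 [array([264., 377.]), array([257., 390.]), array([255., 393.])]
```

apply_moves --travel '[[0.001,0,0.008],[0.002,0,0.02],[0.0024,0,0.032],[0.0024,0.0004,0.042],[0.0024,0.0004,0.05],[0.0024,0.0004,0.052],[0.0024,0.0004,0.052],[0.0024,0.0004,0.052],[0.0024,0.0004,0.052],[0.0024,0.0004,0.052]]' --turn '[[0,0,0],[0,0,0],[0,0,0],[0,0,0],[0,0,0],[0,0,0],[0,0,0],[0,0,0],[0,0,0],[0,0,0]]'

```text
time: 4.25
eef_pos: [0.5112, 0.078, 0.1163]
orientation: [0.001, 0.973, -0.231, -0.002]
ft_force: [0.1, -0.0, 0.4]
gripper_width: 0.0857
```

```bash
python3 -c "
from h import *
go([.5107,.079,.115],-.47)"
```

```text
t 4.25 pos [0.5112 0.078  0.1163] yaw -0.4666 z [-0.004 -0.001 -1.   ] F [ 0.1 -0.   0.4] M [ 0.02  0.   -0.05] w 0.0857 q [ 0.02  0.31  1.83 -0.    1.01  0.48]
tool delta [-0.0008 -0.0007  0.0013] turn z deg 0.19
```

apply_moves --travel '[[0,-0.0005,0],[0,-0.0005,0],[0,-0.0005,0],[0,-0.0005,0],[0,-0.0005,0],[0,-0.0005,0],[0,-0.0005,0],[0,-0.0005,0],[0,-0.0005,0],[0,-0.0005,0]]' --turn '[[0,0,0],[0,0,0],[0,0,0],[0,0,0],[0,0,0],[0,0,0],[0,0,0],[0,0,0],[0,0,0],[0,0,0]]' --grip 40 --grip_force 20

```text
time: 5.08
eef_pos: [0.5118, 0.0785, 0.1167]
orientation: [0.001, 0.973, -0.231, -0.001]
ft_force: [-0.1, -0.2, 5.1]
gripper_width: 0.0471
```

```bash
python3 -c "
from h import *
go([.5107,.079,.115],-.47)"
```

```text
t 5.08 pos [0.5118 0.0785 0.1167] yaw -0.4666 z [-0.003 -0.001 -1.   ] F [-0.1 -0.2  5.1] M [-0.05 -0.01  0.05] w 0.0471 q [ 0.02  0.31  1.83 -0.    1.01  0.49]
tool delta [-0.0012 -0.      0.0017] turn z deg 0.19
```

apply_moves --travel '[[0,0,-0.001],[0,0,-0.002],[0,0,-0.002],[0,0,-0.002],[0,0,-0.002],[0,0,-0.002],[0,0,-0.002],[0,0,-0.002],[0,0,-0.002],[0,0,-0.002]]' --turn '[[0,0,-2],[0,0,-6],[0,0,-11],[0,0,-16],[0,0,-21],[0,0,-26],[0,0,-31],[0,0,-36],[0,0,-40],[0,0,-42]]'

```text
time: 5.92
eef_pos: [0.5118, 0.0785, 0.1169]
orientation: [0.0, 0.991, 0.134, -0.002]
ft_force: [3.1, -0.1, -8.3]
gripper_width: 0.0471
```

```bash
python3 -c "
from h import *
go([.5107,.079,.117],.683)"
```

```text
t 5.92 pos [0.5118 0.0785 0.1169] yaw 0.2689 z [-0.003 -0.001 -1.   ] F [ 3.1 -0.1 -8.3] M [-0.03 -0.7  -0.05] w 0.0471 q [ 0.02  0.31  1.82 -0.    1.01 -0.25]
tool delta [-0.0009 -0.0008 -0.0001] turn z deg -23.72
```

apply_moves --travel '[[0,0,0],[0,0,0],[0,0,0],[0,0,0],[0,0,0],[0,0,0],[0,0,0],[0,0,0],[0,0,0],[0,0,0]]' --turn '[[0,0,-4],[0,0,-8],[0,0,-12],[0,0,-16],[0,0,-19],[0,0,-21.5],[0,0,-23],[0,0,-23.7],[0,0,-23.7],[0,0,-23.7]]'

```text
time: 6.75
eef_pos: [0.5118, 0.0785, 0.1167]
orientation: [-0.0, 0.942, 0.334, -0.002]
ft_force: [0.9, -1.0, 1.7]
gripper_width: 0.0471
```

apply_moves --travel '[[0,0,0],[0,0,0],[0,0,0],[0,0,-0.005],[0,0,-0.015],[0,0,-0.03],[0,0,-0.045],[0,0,-0.055],[0,0,-0.06],[0,0,-0.06]]' --turn '[[0,0,0],[0,0,0],[0,0,0],[0,0,0],[0,0,0],[0,0,0],[0,0,0],[0,0,0],[0,0,0],[0,0,0]]' --grip 100

```text
time: 7.58
eef_pos: [0.5129, 0.0786, 0.1784]
orientation: [0.0, 0.942, 0.334, -0.0]
ft_force: [0.3, 0.4, -0.1]
gripper_width: 0.0855
```

```bash
python3 - <<'E'
from h import *
go([.5107,.079,.117],.683)
f=save('side','side2')
s=12;x0,y0=325,205
cv2.imwrite('pics/side2c.png',cv2.resize(f[y0:250,x0:375],None,fx=s,fy=s,interpolation=cv2.INTER_CUBIC)[:,:,::-1])
p=(.5536,-.0067,.0958)
def W(l): c,s=np.cos(p[2]),np.sin(p[2]); return np.array([p[0]+c*l[0]-s*l[1],p[1]+s*l[0]+c*l[1],l[2]])
a=(-.0346,.0893)
crop=lambda P:((proj('side',P)-[x0-.5,y0-.5])*s).round(0)
print('tube',crop(W((*a,.122))),'mark',[crop(W((a[0]+r*np.cos(2.15),a[1]+r*np.sin(2.15),.093))) for r in(.04,.062)])
for j in(1.05,1.15,1.25,1.35,1.45): print(j,[crop(W((a[0]+r*np.cos(.9+j),a[1]+r*np.sin(.9+j),.097))) for r in(.028,.038)])
E
```

```text
t 7.58 pos [0.5129 0.0786 0.1784] yaw 0.6821 z [-0.    -0.001 -1.   ] F [ 0.3  0.4 -0.1] M [ 0.03 -0.02 -0.03] w 0.0855 q [ 0.02  0.24  1.74 -0.    1.16 -0.66]
tool delta [-0.0014 -0.0017  0.0614] turn z deg -0.05
tube [276. 187.] mark [array([344., 382.]), array([384., 451.])]
1.05 [array([302., 341.]), array([312., 374.])]
1.15 [array([313., 339.]), array([327., 371.])]
1.25 [array([324., 335.]), array([341., 366.])]
1.35 [array([334., 331.]), array([355., 360.])]
1.45 [array([343., 326.]), array([369., 353.])]
```

View pics/side2c.png

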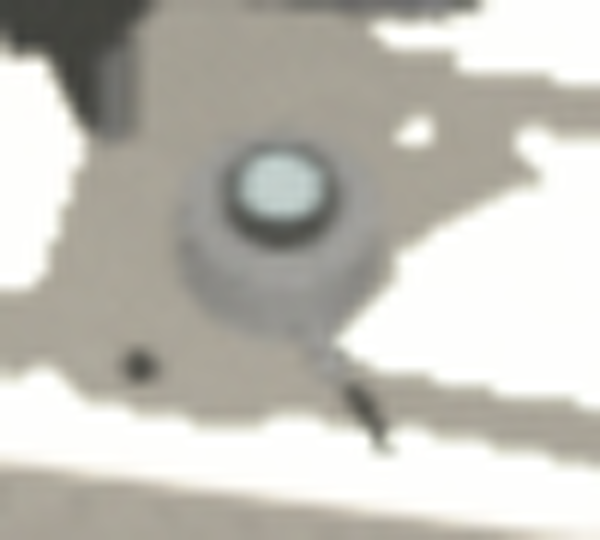

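The lug now points close to the mark: its tip is at about (332, 368) and the mark runs from (348, 385) to (385, 447). I'll stretch the contrast to measure it finely.

```bash
python3 - <<'E'
from h import *
f=np.mean([grab_frame('side').astype(float) for _ in range(3)],0)
s=20;x0,y0=338,222
a=np.clip((f[y0:248,x0:366]-100)/(235-100),0,1)*255
a=cv2.resize(a.astype(np.uint8),None,fx=s,fy=s,interpolation=cv2.INTER_CUBIC)[:,:,::-1].copy()
p=(.5536,-.0067,.0958)
def W(l): c,s=np.cos(p[2]),np.sin(p[2]); return np.array([p[0]+c*l[0]-s*l[1],p[1]+s*l[0]+c*l[1],l[2]])
A=(-.0346,.0893)
crop=lambda P:((proj('side',P)-[x0-.5,y0-.5])*s).round(0).astype(int)
for j,col in((1.1,(0,0,255)),(1.25,(0,200,0)),(1.4,(255,0,0))):
    cv2.line(a,*[tuple(map(int,crop(W((A[0]+r*np.cos(.9+j),A[1]+r*np.sin(.9+j),.099))))) for r in(.024,.038)],col,1)
cv2.imwrite('pics/side3c.png',a)
E
```

```text
(no output)
```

View pics/side3c.png

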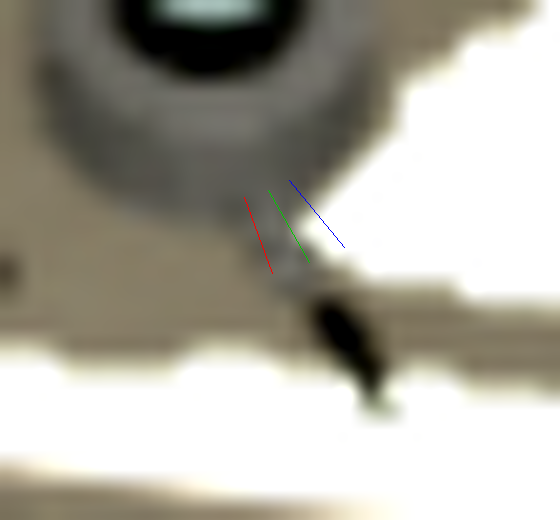

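apply_moves --travel '[[-0.001,-0.001,0.01],[-0.001,-0.0015,0.03],[-0.001,-0.0015,0.05],[-0.001,-0.0015,0.059],[-0.001,-0.0015,0.06],[-0.001,-0.0015,0.06],[-0.001,-0.0015,0.06],[-0.001,-0.0015,0.06],[-0.001,-0.0015,0.06],[-0.001,-0.0015,0.06]]' --turn '[[0,0,0],[0,0,0],[0,0,0],[0,0,0],[0,0,0],[0,0,0],[0,0,0],[0,0,0],[0,0,0],[0,0,0]]'

```text
time: 8.62
eef_pos: [0.5099, 0.079, 0.1168]
orientation: [-0.0, 0.942, 0.334, -0.002]
ft_force: [0.0, -1.0, -0.4]
gripper_width: 0.0854
```

apply_moves --travel '[[0,0,0],[0,0,0],[0,0,0],[0,0,0],[0,0,0],[0,0,0],[0,0,0],[0,0,0],[0,0,0],[0,0,0]]' --turn '[[0,0,0],[0,0,0],[0,0,0],[0,0,0],[0,0,0],[0,0,-3],[0,0,-6],[0,0,-9],[0,0,-12],[0,0,-15]]' --grip 40 --grip_force 20

```text
time: 9.45
eef_pos: [0.5106, 0.0794, 0.1174]
orientation: [-0.0, 0.89, 0.456, -0.001]
ft_force: [0.6, 1.7, 4.7]
gripper_width: 0.047
```

```bash
python3 -c "
from h import *
go([.5107,.079,.117],.683)"
```

```text
t 9.45 pos [0.5106 0.0794 0.1174] yaw 0.9461 z [-0.002  0.    -1.   ] F [0.6 1.7 4.7] M [ 0.37 -0.08 -0.04] w 0.047 q [ 0.02  0.3   1.83  0.    1.01 -0.93]
tool delta [-0.0002  0.0003  0.0004] turn z deg 15.08
```

apply_moves --travel '[[0,0,0],[0,0,0],[0,0,0],[0,0,0],[0,0,0],[0,0,0],[0,0,0],[0,0,0],[0,0,0],[0,0,0]]' --turn '[[0,0,-1],[0,0,-2],[0,0,-3],[0,0,-4],[0,0,-5],[0,0,-5],[0,0,-5],[0,0,-5],[0,0,-5],[0,0,-5]]'

```text
time: 10.28
eef_pos: [0.5105, 0.0793, 0.1174]
orientation: [-0.0, 0.869, 0.494, -0.001]
ft_force: [0.1, 0.8, 2.6]
gripper_width: 0.0473
```

```bash
python3 -c "
from h import *
go([.5107,.079,.117],.683)"
```

```text
t 10.28 pos [0.5105 0.0793 0.1174] yaw 1.0334 z [-0.002 -0.    -1.   ] F [0.1 0.8 2.6] M [0.09 0.05 0.07] w 0.0473 q [ 0.02  0.3   1.83 -0.    1.01 -1.01]
tool delta [-0.0002  0.0003  0.0004] turn z deg 20.08
```

apply_moves --travel '[[0,0,0],[0,0,0],[0,0,0],[0,0,0],[0,0,0],[0,0,0],[0,0,0],[0,0,0],[0,0,0],[0,0,0]]' --turn '[[0,0,-0.6],[0,0,-1.2],[0,0,-1.8],[0,0,-2.4],[0,0,-3],[0,0,-3],[0,0,-3],[0,0,-3],[0,0,-3],[0,0,-3]]'

```text
time: 11.12
eef_pos: [0.5105, 0.0793, 0.1175]
orientation: [-0.0, 0.856, 0.517, -0.001]
ft_force: [-0.3, -1.1, 2.5]
gripper_width: 0.047
```

```bash
python3 -c "
from h import *
go([.5107,.079,.117],.683)"
```

```text
t 11.12 pos [0.5105 0.0793 0.1175] yaw 1.0859 z [-0.002 -0.    -1.   ] F [-0.3 -1.1  2.5] M [ 0.07  0.07 -0.01] w 0.047 q [ 0.02  0.3   1.83 -0.    1.01 -1.07]
tool delta [-0.0001  0.0003  0.0005] turn z deg 23.09
```

apply_moves --travel '[[0,0,0],[0,0,0],[0,0,0],[0,0,0],[0,0,0],[0,0,0],[0,0,0],[0,0,0],[0,0,0],[0,0,0]]' --turn '[[0,0,-0.4],[0,0,-0.8],[0,0,-1.2],[0,0,-1.6],[0,0,-2],[0,0,-2.4],[0,0,-2.8],[0,0,-3.2],[0,0,-3.6],[0,0,-4]]'

```text
time: 11.95
eef_pos: [0.5098, 0.0794, 0.1174]
orientation: [-0.001, 0.838, 0.546, -0.001]
ft_force: [-2.7, 0.8, 4.4]
gripper_width: 0.0471
```

```bash
python3 -c "
from h import *
go([.5107,.079,.117],.683)
print(read_state()['joint_torque'])"
```

```text
t 11.95 pos [0.5098 0.0794 0.1174] yaw 1.1561 z [-0.003  0.    -1.   ] F [-2.7  0.8  4.4] M [ 0.07  0.35 -0.85] w 0.0471 q [ 0.02  0.3   1.83  0.    1.01 -1.14]
tool delta [-0.      0.001   0.0004] turn z deg 27.1
[  0.45215914 -36.48925066 -20.16325414  -0.5141123   -0.88592811
  -0.70747973]
```

apply_moves --travel '[[0,0,0],[0,0,0],[0,0,0],[0,0,0],[0,0,0],[0,0,0],[0,0,0],[0,0,0],[0,0,0],[0,0,0]]' --turn '[[0,0,0],[0,0,0],[0,0,0],[0,0,0],[0,0,0],[0,0,0],[0,0,0],[0,0,0],[0,0,0],[0,0,0]]' --grip 75

```text
time: 12.78
eef_pos: [0.5098, 0.0794, 0.1174]
orientation: [-0.001, 0.838, 0.546, -0.001]
ft_force: [0.4, -1.1, -1.0]
gripper_width: 0.0637
```

apply_moves --travel '[[0,0,0],[0,0,0],[0,0,0],[0,0,0],[0,0,0],[0,0,0],[0,0,0],[0,0,0],[0,0,0],[0,0,0]]' --turn '[[0,0,0],[0,0,0],[0,0,0],[0,0,0],[0,0,0],[0,0,0],[0,0,0],[0,0,0],[0,0,0],[0,0,0]]' --grip 40

```text
time: 13.62
eef_pos: [0.5098, 0.0794, 0.1175]
orientation: [-0.001, 0.838, 0.546, -0.001]
ft_force: [-1.0, -0.1, 4.6]
gripper_width: 0.0471
```

```bash
python3 -c "
from h import *
go([.5107,.079,.117],.683)"
```

```text
t 13.62 pos [0.5098 0.0794 0.1175] yaw 1.1561 z [-0.003  0.    -1.   ] F [-1.  -0.1  4.6] M [-0.06  0.22  0.01] w 0.0471 q [ 0.02  0.3   1.83  0.    1.01 -1.14]
tool delta [0.     0.001  0.0005] turn z deg 27.11
```

apply_moves --travel '[[0,0,0],[0,0,0],[0,0,0],[0,0,0],[0,0,0],[0,0,0],[0,0,0],[0,0,0],[0,0,0],[0,0,0]]' --turn '[[0,0,3],[0,0,7],[0,0,11],[0,0,15],[0,0,18],[0,0,19.5],[0,0,20],[0,0,20],[0,0,20],[0,0,20]]'

```text
time: 14.45
eef_pos: [0.5102, 0.0799, 0.1176]
orientation: [-0.001, 0.92, 0.393, -0.001]
ft_force: [-0.4, 4.4, 2.0]
gripper_width: 0.0472
```

apply_moves --travel '[[0,0,0],[0,0,0],[0,0,0],[0,0,-0.005],[0,0,-0.015],[0,0,-0.03],[0,0,-0.05],[0,0,-0.07],[0,0,-0.085],[0,0,-0.09]]' --turn '[[0,0,0],[0,0,0],[0,0,0],[0,0,0],[0,0,0],[0,0,0],[0,0,0],[0,0,0],[0,0,0],[0,0,0]]' --grip 100

```text
time: 15.28
eef_pos: [0.512, 0.0797, 0.211]
orientation: [0.0, 0.92, 0.393, 0.002]
ft_force: [0.6, -0.9, 0.0]
gripper_width: 0.0856
```

```bash
python3 - <<'E'
from h import *
p=(.5536,-.0067,.0958)
def W(l): c,s=np.cos(p[2]),np.sin(p[2]); return np.array([p[0]+c*l[0]-s*l[1],p[1]+s*l[0]+c*l[1],l[2]])
P=W((-.039,-.0545,.2)); print(P)
go(P,.0958)
f=save('side','side4')
s=20;x0,y0=338,222
a=np.clip((f[y0:248,x0:366]-100.)/(235-100),0,1)*255
cv2.imwrite('pics/side4c.png',cv2.resize(a.astype(np.uint8),None,fx=s,fy=s,interpolation=cv2.INTER_CUBIC)[:,:,::-1])
E
```

```text
[ 0.51999194 -0.06468059  0.2       ]
t 15.28 pos [0.512  0.0797 0.211 ] yaw 0.807 z [ 0.004  0.001 -1.   ] F [ 0.6 -0.9  0. ] M [-0.05 -0.04 -0.04] w 0.0856 q [ 0.02  0.21  1.69  0.    1.23 -0.79]
tool delta [-0.0988  0.1056  0.0109] turn z deg 40.75
```

View pics/side4c.png

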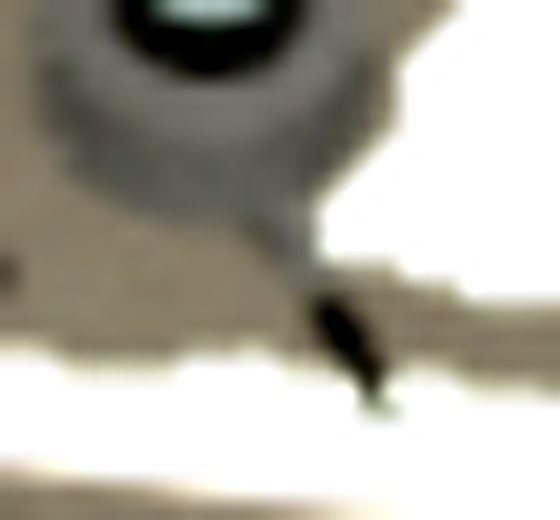

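The lug now runs straight into the mark's inner end at about (315, 295), so the collar is locked. Next is the lid handle.

apply_moves --travel '[[-0.01,0.01,0],[-0.03,0.032,0],[-0.05,0.054,0],[-0.07,0.076,0],[-0.087,0.094,0.003],[-0.096,0.103,0.008],[-0.0988,0.1056,0.011],[-0.0988,0.1056,0.011],[-0.0988,0.1056,0.011],[-0.0988,0.1056,0.011]]' --turn '[[0,0,4],[0,0,10],[0,0,16],[0,0,22],[0,0,28],[0,0,34],[0,0,39],[0,0,40.7],[0,0,40.7],[0,0,40.7]]'

```text
time: 16.17
eef_pos: [0.5194, -0.0647, 0.1989]
orientation: [-0.001, 0.999, 0.049, 0.001]
ft_force: [0.3, -0.2, 0.2]
gripper_width: 0.0857
```

```bash
python3 - <<'E'
from h import *
go([.520,-.0647,.145],.0958)
E
```

```text
t 16.17 pos [ 0.5194 -0.0647  0.1989] yaw 0.0974 z [ 0.002  0.001 -1.   ] F [ 0.3 -0.2  0.2] M [-0.02 -0.02  0.  ] w 0.0857 q [-0.26  0.23  1.7   0.    1.21 -0.36]
tool delta [0.0005 0.0001 0.0539] turn z deg 0.09
```

apply_moves --travel '[[0,0,0.01],[0,0,0.03],[0,0,0.046],[0,0,0.053],[0,0,0.054],[0,0,0.054],[0,0,0.054],[0,0,0.054],[0,0,0.054],[0,0,0.054]]' --turn '[[0,0,0],[0,0,0],[0,0,0],[0,0,0],[0,0,0],[0,0,0],[0,0,0],[0,0,0],[0,0,0],[0,0,0]]'

```text
time: 17.0
eef_pos: [0.52, -0.0647, 0.1456]
orientation: [-0.0, 0.999, 0.049, 0.002]
ft_force: [0.1, -0.0, 0.2]
gripper_width: 0.0855
```

apply_moves --travel '[[0,0,0],[0,0,0],[0,0,0],[0,0,0],[0,0,0],[0,0,0],[0,0,0],[0,0,0],[0,0,0],[0,0,0]]' --turn '[[0,0,0],[0,0,0],[0,0,0],[0,0,0],[0,0,0],[0,0,0],[0,0,0],[0,0,0],[0,0,0],[0,0,0]]' --grip 0 --grip_force 35

```text
time: 17.83
eef_pos: [0.5204, -0.0647, 0.1457]
orientation: [-0.0, 0.999, 0.049, 0.002]
ft_force: [1.6, 0.1, -1.2]
gripper_width: 0.0089
```

```bash
python3 - <<'E'
from h import *
go([.520,-.0647,.145],.0958)
E
```

```text
t 17.83 pos [ 0.5204 -0.0647  0.1457] yaw 0.0973 z [ 0.004  0.001 -1.   ] F [ 1.6  0.1 -1.2] M [ 0.14 -0.22 -0.07] w 0.0089 q [-0.26  0.28  1.78  0.    1.08 -0.36]
tool delta [-0.0004  0.      0.0007] turn z deg 0.09
```

apply_moves --travel '[[0.0024,0,-0.0062],[0.0051,0,-0.0123],[0.0081,0,-0.0182],[0.0114,0,-0.0239],[0.015,0,-0.0295],[0.0189,0,-0.0349],[0.023,0,-0.0401],[0.0274,0,-0.0451],[0.032,0,-0.0499],[0.0345,0,-0.0522]]' --turn '[[0,0,0],[0,0,0],[0,0,0],[0,0,0],[0,0,0],[0,0,0],[0,0,0],[0,0,0],[0,0,0],[0,0,0]]'

```text
time: 18.67
eef_pos: [0.5534, -0.0615, 0.1988]
orientation: [-0.0, 0.999, 0.049, 0.0]
ft_force: [-5.5, -2.0, -3.2]
gripper_width: 0.0088
```

```bash
python3 - <<'E'
from h import *
go([.520,-.0647,.145],.0958)
f=save('side','side5'); g=save('top','top5')
for c in('side','top'):
    for t in('gauge_tip','lid_edge','gauge','lid'): print(c,t,[(np.round(r['bbox'],1).tolist(),round(r['p'],2)) for r in search_frame(c,t)[:2]])
s=9;x0,y0=305,135
a=cv2.resize(f[y0:200,x0:390],None,fx=s,fy=s,interpolation=cv2.INTER_CUBIC)[:,:,::-1]
cv2.imwrite('pics/side5c.png',a)
E
```

```text
t 18.67 pos [ 0.5534 -0.0615  0.1988] yaw 0.0976 z [ 0.001  0.001 -1.   ] F [-5.5 -2.  -3.2] M [-0.32  1.14  0.01] w 0.0088 q [-0.24  0.28  1.63  0.    1.23 -0.33]
tool delta [-0.0336  0.      0.0537] turn z deg 0.1
side gauge_tip []
side lid_edge [([311.6, 159.8, 362.0, 198.7], 0.59)]
side gauge []
side lid [([313.6, 155.9, 360.7, 200.2], 0.74), ([291.9, 157.6, 383.6, 264.1], 0.66)]
top gauge_tip []
top lid_edge [([317.9, 185.9, 358.6, 235.5], 0.66)]
top gauge [([321.8, 187.8, 361.8, 234.2], 0.53)]
top lid [([314.4, 185.4, 359.3, 231.5], 0.91)]
```

View pics/side5c.png

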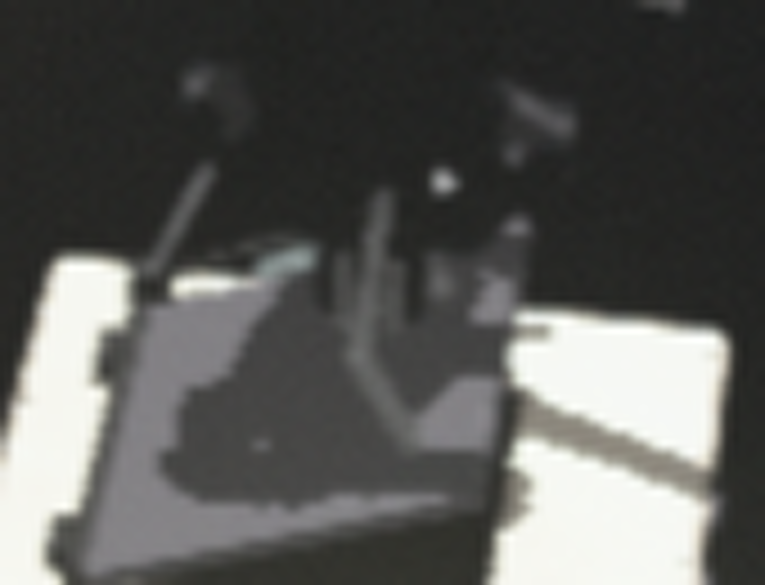

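The lid is up and held; its hinge edge is on the left at about (120, 450) in the crop. The gripper hides the gauge from the side camera, so I'll refine the gauge angle from the earlier pictures.

```bash
python3 - <<'E'
from h import *
p=(.5536,-.0067,.0958)
def W(l): c,s=np.cos(p[2]),np.sin(p[2]); return np.array([p[0]+c*l[0]-s*l[1],p[1]+s*l[0]+c*l[1],l[2]])
hx=.0864
g=lambda t,r,y=-.1355:W((hx-r*np.cos(t),y,.1+r*np.sin(t)))
out=[]
for name,cam,(x0,y0,w,h),s in(('sideavg','side',(315,138,75,40),8),('topavg','top',(352,178,25,60),5),('top5','top',(310,178,67,60),5)):
    f=cv2.imread(f'pics/{name}.png')[y0:y0+h,x0:x0+w].astype(float)
    if cam=='side': f=np.clip(f*1.6-20,0,255)
    a=cv2.resize(f.astype(np.uint8),None,fx=s,fy=s,interpolation=cv2.INTER_CUBIC)
    cr=lambda P:tuple(int(v) for v in ((proj(cam,P)-[x0-.5,y0-.5])*s))
    for t,col in((.45,(0,0,255)),(.55,(0,255,0)),(.65,(255,100,0))):
        cv2.circle(a,cr(g(t,.165)),2,col,-1)
        if cam=='side': cv2.line(a,cr(g(t,.02)),cr(g(t,.05)),col,1)
    for q in((-.125,-.155,.09),(.125,-.155,.09)): cv2.circle(a,cr(W(q)),2,(255,0,255),-1)
    if name=='top5': cv2.circle(a,cr(g(.473,.152,-.1205)),2,(0,255,255),-1)
    out.append(a)
b=np.hstack([out[1],out[2]]);H=out[0]; w=max(b.shape[1],H.shape[1])
pad=lambda i:cv2.copyMakeBorder(i,0,0,0,w-i.shape[1],0)
im=np.vstack([pad(H),pad(b)])[:600]; print(im.shape); cv2.imwrite('pics/g.png',im)
E
```

```text
(600, 600, 3)
```

View pics/g.png

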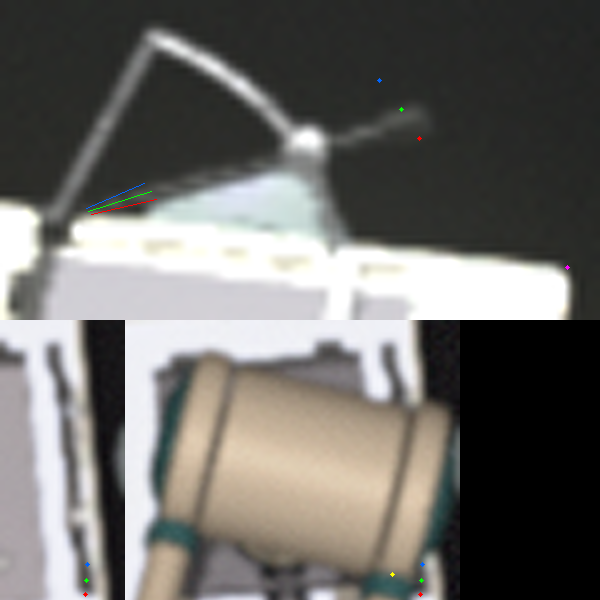

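```bash
python3 - <<'E'
from h import *
np.set_printoptions(linewidth=200)
p=(.5536,-.0067,.0958);hx=.0864
def L(P): c,s=np.cos(p[2]),np.sin(p[2]); d=P[:2]-p[:2]; return np.array([c*d[0]+s*d[1],-s*d[0]+c*d[1],P[2]])
f=cv2.imread('pics/sideavg.png').astype(float).sum(2)
print('rows 146..170 x 333..370 step3'); 
for u in range(326,371,2): print(u,f[146:172,u].astype(int))
def plane(u,v,y=-.1355):
    o,d=ray('side',u,v); a,b=L(o),L(o+d); t=(y-a[1])/(b[1]-a[1]); q=a+t*(b-a); return q
for u in range(358,369):
    c=f[146:160,u]; w=np.clip(c-np.median(c)-4,0,None); v=146+(w@np.arange(14))/w.sum()
    q=plane(u,v); print(u,round(v,2),'r %.3f th %.3f'%(np.hypot(hx-q[0],q[2]-.1),np.arctan2(q[2]-.1,hx-q[0])))
E
```

```text
rows 146..170 x 333..370 step3
326 [114 114 115 115 115 117 125 145 191 251 274 267 214 161 135 125 126 145 217 444 702 614 522 692 516 433]
328 [113 115 119 134 160 213 257 284 225 180 140 124 123 123 123 123 141 179 200 445 708 632 524 689 537 438]
330 [160 216 246 264 233 181 143 126 120 118 120 118 118 121 122 125 146 166 177 417 720 705 505 610 538 443]
332 [261 209 160 128 121 114 117 115 119 117 121 120 120 120 125 146 202 155 174 408 713 706 512 631 626 460]
334 [121 116 115 116 117 117 118 117 119 119 121 121 121 124 140 187 188 268 391 485 664 698 455 472 642 485]
336 [116 115 117 116 116 118 117 117 120 120 124 119 123 123 151 206 231 389 432 462 595 697 459 506 696 526]
338 [141 116 117 116 115 120 120 119 117 119 119 123 124 143 194 197 311 429 440 452 552 712 624 530 696 562]
340 [348 163 116 115 118 118 118 121 118 118 119 122 132 173 215 264 432 453 451 456 548 723 709 514 630 607]
342 [448 383 192 123 118 118 119 117 119 121 118 121 136 184 209 355 452 461 457 442 482 694 707 516 645 667]
344 [181 347 455 282 137 118 120 117 118 120 120 127 150 202 268 453 466 468 45
[... 1066 characters left out ...]
121 119 119 119 123 122 125 123 126 124 127 129 176 423 697 467]
366 [112 115 114 115 126 164 194 162 140 131 120 118 118 120 118 122 123 123 126 123 126 129 163 408 707 658]
368 [112 113 113 116 117 130 144 148 138 120 120 119 120 120 123 122 121 123 123 126 125 128 147 356 687 731]
370 [111 112 114 118 112 114 115 116 117 114 117 120 118 120 122 119 120 122 126 123 123 125 138 271 584 728]
358 154.86 r 0.138 th 0.509
359 154.43 r 0.142 th 0.512
360 154.13 r 0.146 th 0.513
361 153.97 r 0.149 th 0.509
362 153.53 r 0.153 th 0.513
363 152.9 r 0.157 th 0.521
364 152.63 r 0.160 th 0.521
365 152.4 r 0.163 th 0.519
366 152.27 r 0.167 th 0.515
367 152.35 r 0.169 th 0.507
368 152.72 r 0.172 th 0.492
```

apply_moves --travel '[[0.001,0,-0.0005],[0.0025,0,-0.001],[0.004,0,-0.002],[0.005,0,-0.0025],[0.005,0,-0.0025],[0.005,0,-0.0025],[0.005,0,-0.0025],[0.005,0,-0.0025],[0.005,0,-0.0025],[0.005,0,-0.0025]]' --turn '[[0,0,0],[0,0,0],[0,0,0],[0,0,0],[0,0,0],[0,0,0],[0,0,0],[0,0,0],[0,0,0],[0,0,0]]'

```text
time: 20.0
eef_pos: [0.556, -0.0612, 0.2013]
orientation: [-0.0, 0.999, 0.049, -0.002]
ft_force: [-7.7, -2.8, -0.8]
gripper_width: 0.0084
```

```bash
python3 - <<'E'
from h import *
np.set_printoptions(linewidth=220)
p=(.5536,-.0067,.0958);hx=.0864
def W(l): c,s=np.cos(p[2]),np.sin(p[2]); return np.array([p[0]+c*l[0]-s*l[1],p[1]+s*l[0]+c*l[1],l[2]])
def L(P): c,s=np.cos(p[2]),np.sin(p[2]); d=P[:2]-p[:2]; return np.array([c*d[0]+s*d[1],-s*d[0]+c*d[1],P[2]])
go([.520,-.0647,.145],.0958)
h=L(read_state()['eef_pos']); v=h-np.array([hx,0,.1]); print('kin theta',np.arctan2(v[2],-v[0])-np.arctan2(.045,.125),'r',np.hypot(v[0],v[2]))
def plane(u,v,y):
    o,d=ray('side',u,v); a,b=L(o),L(o+d); t=(y-a[1])/(b[1]-a[1]); return a+t*(b-a)
f=np.mean([grab_frame('side').astype(float) for _ in range(3)],0); cv2.imwrite('pics/side6.png',f[:,:,::-1].astype(np.uint8)); f=f.sum(2)
for t in(.45,.5,.55): print(t,[proj('side',W((hx-r*np.cos(t)+h*np.sin(t),.0097,.1+r*np.sin(t)+h*np.cos(t)))).round(1) for r,h in((.002,.002),(.152,.002),(.152,-.008),(.08,.002))])
for u in range(318,364,3): print(u,f[180:206,u].astype(int))
a=cv2.imread('pics/side0.png').astype(float).sum(2)
print('shut lid');[print(u,a[192:212,u].astype(int)) for u in(320,335,350,358)]
print([proj('side',W((hx-r,.0097,.1+h))).round(1) for r,h in((.002,.002),(.08,.002),(.152,.002),(.152,-.008))])
E
```

```text
t 20.0 pos [ 0.556  -0.0612  0.2013] yaw 0.0978 z [-0.004  0.    -1.   ] F [-7.7 -2.8 -0.8] M [-0.36  1.35 -0.04] w 0.0084 q [-0.23  0.29  1.62 -0.    1.24 -0.33]
tool delta [-0.036   0.      0.0565] turn z deg 0.12
kin theta 0.5032419820041865 r 0.13500250783575377
0.45 [array([312.2, 198.5]), array([356.9, 189.7]), array([358.2, 191.9]), array([334.9, 194.1])]
0.5 [array([312.2, 198.5]), array([355.7, 188. ]), array([357.3, 190.2]), array([334.3, 193.2])]
0.55 [array([312.1, 198.5]), array([354.5, 186.4]), array([356.2, 188.6]), array([333.6, 192.4])]
318 [304 318 323 346 366 383 387 388 390 393 393 395 394 394 394 393 395 373 259 254 353 465 670 728 732 731]
321 [389 390 388 385 376 322 302 257 327 388 395 393 393 393 396 393 379 289 222 204 321 455 660 725 729 730]
324 [288 231 221 231 290 222 211 210 217 263 376 392 396 393 396 391 355 240 181 166 254 385 512 721 730 729]
327 [206 206 208 205 208 208 209 209 213 216 258 382 396 393 393 371 254 215 150 151 213 378 506 713 728 729]
330 [208 207 208 210 221 212 211 211 213 217 261 382 395 395 380 284 221 159 147 145 189 318 449 639
[... 965 characters left out ...]
3 147 154 157 158 163 170 243 379]
360 [191 167 150 158 152 162 184 153 157 170 180 208 259 381 575 596 606 642 642 696 724 725 723 701 450 398]
363 [386 361 398 520 722 732 734 720 657 646 671 725 730 733 732 731 733 734 733 733 734 735 734 731 704 457]
shut lid
320 [441 433 436 438 436 440 439 415 291 361 624 720 729 727 728 729 728 730 731 731]
335 [436 438 440 445 443 444 442 447 445 413 291 432 706 723 723 725 723 723 723 723]
350 [441 441 444 446 444 445 446 444 445 446 445 418 283 434 709 725 725 725 727 729]
358 [436 438 435 438 438 441 443 441 442 445 444 442 416 280 390 665 726 728 729 729]
[array([312.6, 198.7]), array([337.8, 201.9]), array([361.3, 204.8]), array([361.2, 206.9])]
```

apply_moves --travel '[[0.0005,0,-0.001],[0.001,0,-0.002],[0.0015,0,-0.003],[0.002,0,-0.004],[0.0025,0,-0.005],[0.0025,0,-0.005],[0.0025,0,-0.005],[0.0025,0,-0.005],[0.0025,0,-0.005],[0.0025,0,-0.005]]' --turn '[[0,0,0],[0,0,0],[0,0,0],[0,0,0],[0,0,0],[0,0,0],[0,0,0],[0,0,0],[0,0,0],[0,0,0]]' --grip_force 45

```text
time: 20.98
eef_pos: [0.5606, -0.0607, 0.206]
orientation: [-0.0, 0.999, 0.049, 0.0]
ft_force: [6.0, -1.4, -14.8]
gripper_width: 0.0079
```

```bash
cat > lid.py <<'E'
from h import *
from scipy.optimize import minimize_scalar
import sys
p=(.5536,-.0067,.0958);hx=.0864
def W(l): c,s=np.cos(p[2]),np.sin(p[2]); return np.array([p[0]+c*l[0]-s*l[1],p[1]+s*l[0]+c*l[1],l[2]])
def edge(t): # predicted image line of lid's left top edge
    P=np.array([proj('side',W((hx-r*np.cos(t)+.002*np.sin(t),.0097,.1+r*np.sin(t)+.002*np.cos(t)))) for r in np.linspace(.02,.13,12)]); return P
def theta(f):
    f=f.astype(float).sum(2); f=cv2.GaussianBlur(f,(1,3),.5)
    obs=[]
    for u in range(324,346):
        v0=np.interp(u,*edge(.49).T); r=np.arange(int(v0)-5,int(v0)+6); c=f[r,u]
        k=np.where((c[:-1]>=310)&(c[1:]<310))[0]
        if len(k): k=k[0]; obs.append((u,r[k]+(c[k]-310)/(c[k]-c[k+1])))
    obs=np.array(obs)
    e=lambda t:np.sum(np.abs(obs[:,1]-np.interp(obs[:,0],*edge(t).T)))
    m=minimize_scalar(e,bounds=(.2,.9),method='bounded'); return m.x,m.fun/len(obs),len(obs)
if __name__=='__main__':
    go([.52,-.0647,.145],.0958)
    for n in('side5','side6'): print(n,theta(cv2.imread(f'pics/{n}.png')))
    print('now',theta(np.mean([grab_frame('side').astype(float) for _ in range(3)],0)))
E
python3 lid.py
```

```text
t 20.98 pos [ 0.5606 -0.0607  0.206 ] yaw 0.0977 z [ 0.     0.001 -1.   ] F [  6.   -1.4 -14.8] M [-0.18 -0.76 -0.02] w 0.0079 q [-0.23  0.29  1.6   0.    1.25 -0.33]
tool delta [-0.0408  0.      0.061 ] turn z deg 0.11
side5 (np.float64(0.43977355207299784), np.float64(0.12198299034754066), 22)
side6 (np.float64(0.46851872779472997), np.float64(0.12648635053209423), 22)
now (np.float64(0.5166957505112452), np.float64(0.11087193579459541), 22)
```

```bash
cat > cmp.py <<'E'
import lid
from lid import *
def L(P):
    p=lid.p;c,s=np.cos(p[2]),np.sin(p[2]); d=P[:2]-p[:2]; return np.array([c*d[0]+s*d[1],-s*d[0]+c*d[1],P[2]])
g0=cv2.imread('pics/sideavg.png').astype(float).sum(2)
f=np.mean([grab_frame('side').astype(float) for _ in range(3)],0)
sh=cv2.imread('pics/sideavg.png').astype(float)
def obsedge(f,t0,thr):
    f=f.sum(2);o=[]
    for u in range(322,348):
        v0=np.interp(u,*edge(t0).T); r=np.arange(int(v0)-5,int(v0)+6); c=f[r,u]
        k=np.where((c[:-1]>=thr)&(c[1:]<thr))[0]
        if len(k): k=k[0]; o.append((u,r[k]+(c[k]-thr)/(c[k]-c[k+1])))
    return np.array(o)
from scipy.optimize import least_squares
for pp in((.5536,-.0067,.0958),(.5524,-.0059,.0953),(.5547,-.0071,.0959)):
  for hh in(.0864,.0884):
    lid.p=pp; lid.hx=hh
    a=[]
    for im,t0,thr in((sh,0.0,365),(f,.5,310)):
        o=obsedge(im,t0,thr)
        e=lambda x:o[:,1]-np.interp(o[:,0],*edge(x[0]).T)-x[1]
        r1=least_squares(lambda x:e([x[0],0]),[t0]).x[0]; r2=least_squares(e,[t0,0]).x
        a+=[round(r1,3),r2.round(3)]
    g=[]
    for u in range(358,367):
        c=g0[146:160,u]; w=np.clip(c-np.median(c)-4,0,None); v=146+(w@np.arange(14))/w.sum()
        oo,d=ray('side',u,v); A,B=L(oo),L(oo+d); t=(-.1355-A[1])/(B[1]-A[1]); q=A+t*(B-A); g.append(np.arctan2(q[2]-.1,hh-q[0]))
    print(pp,hh,'shut',a[:2],'lid',a[2:],'gauge',np.mean(g).round(3))
E
python3 cmp.py
```

```text
(0.5536, -0.0067, 0.0958) 0.0864 shut [np.float64(0.004), array([ 0.001, -0.05 ])] lid [np.float64(0.516), array([0.537, 0.479])] gauge 0.515
(0.5536, -0.0067, 0.0958) 0.0884 shut [np.float64(0.004), array([ 0.001, -0.049])] lid [np.float64(0.505), array([0.536, 0.735])] gauge 0.508Traceback (most recent call last):
  File "cmp.py", line 21, in <module>
    o=obsedge(im,t0,thr)
  File "cmp.py", line 11, in obsedge
    v0=np.interp(u,*edge(t0).T); r=np.arange(int(v0)-5,int(v0)+6); c=f[r,u]
                    ~~~~^^^^
  File "lid.py", line 7, in edge
    P=np.array([proj('side',W((hx-r*np.cos(t)+.002*np.sin(t),.0097,.1+r*np.sin(t)+.002*np.cos(t)))) for r in np.linspace(.02,.13,12)]); return P
                ~~~~^^^^^^^^^^^^^^^^^^^^^^^^^^^^^^^^^^^^^^^^^^^^^^^^^^^^^^^^^^^^^^^^^^^^^^^^^^^^^^^
  File "h.py", line 13, in proj
    c=calibration(cam);K=np.array(c['mtx']);T=np.array(c['world_from_camera']);k=c['k1']
ValueError: time passes only in moves, steps and waits
```

apply_moves --travel '[[-0.0004,0,0.0007],[-0.0008,0,0.0015],[-0.0008,0,0.0015],[-0.0008,0,0.0015],[-0.0008,0,0.0015],[-0.0008,0,0.0015],[-0.0008,0,0.0015],[-0.0008,0,0.0015],[-0.0008,0,0.0015],[-0.0008,0,0.0015]]' --turn '[[0,0,0],[0,0,0],[0,0,0],[0,0,0],[0,0,0],[0,0,0],[0,0,0],[0,0,0],[0,0,0],[0,0,0]]'

```text
time: 22.12
eef_pos: [0.5593, -0.0608, 0.2047]
orientation: [-0.0, 0.999, 0.049, -0.0]
ft_force: [-3.5, -2.0, -3.1]
gripper_width: 0.0088
```

```bash
python3 lid.py; python3 - <<'E'
from h import *
f=save('side','side7'); g=save('top','top7')
a=cv2.resize(f[130:270,280:400],None,fx=3.3,fy=3.3,interpolation=cv2.INTER_CUBIC); b=cv2.resize(g[160:275,255:385],None,fx=3,fy=3,interpolation=cv2.INTER_CUBIC)
b=cv2.copyMakeBorder(b,0,a.shape[0]-b.shape[0],0,0,0); cv2.imwrite('pics/fin.png',np.hstack([a,b])[:,:,::-1])
E
```

```text
t 22.12 pos [ 0.5593 -0.0608  0.2047] yaw 0.0977 z [-0.001  0.001 -1.   ] F [-3.5 -2.  -3.1] M [-0.22  0.49  0.03] w 0.0088 q [-0.23  0.29  1.61  0.    1.25 -0.33]
tool delta [-0.0395  0.      0.0598] turn z deg 0.11
side5 (np.float64(0.43977355207299784), np.float64(0.12198299034754066), 22)
side6 (np.float64(0.46851872779472997), np.float64(0.12648635053209423), 22)
now (np.float64(0.5029475940272441), np.float64(0.12409939937216631), 22)
```

View pics/fin.png

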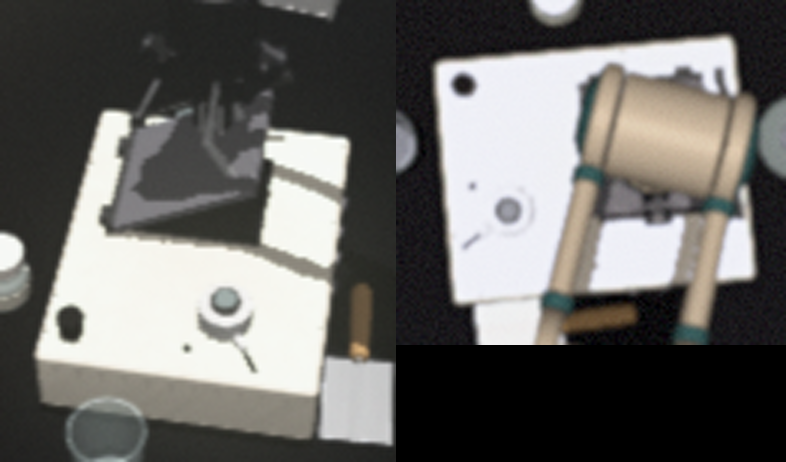

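The side view shows the lug in line with the mark at about (240, 350), the lid held up, and the bench items where they were. The wrist reads only the spring load of about 5 N.

```bash
python3 -c "
from workcell import hand_in
print(hand_in())"
```

```text
the job is handed in; nothing more can be done
None
```

The collar is at its locked mark, the lid is held up level with the gauge arm as closely as I could measure, and I handed the job in at about 22 s with the gripper still holding the lid.

- **Collar:** With the lid shut, my first turn looked about 0.1 rad short. I re-gripped, turned the collar to its 1.6 rad end stop, and came back 0.35 rad to 1.25. Against the stop the wrist read about 0.85 N m. The last pictures show the lug in line with the locked mark.
- **Lid:** I pinched the handle and lifted it along its arc. The wrist then read only about 5 N, which matches the spring and the lid's weight.
- **Level with the gauge:** From the first pictures the gauge arm is at about 0.51 rad (0.508–0.515). The lid estimates disagree slightly. Fitting the lid's edge position in the image gives 0.503 rad. The slope of that edge and the gripper's position suggested about 0.52. I set the lid between the two, so the remaining mismatch should be about 0.01–0.02 rad.
- **Not fully checked:** The gripper hid the gauge's free end from both cameras once the lid was up, so I could not compare lid and gauge side by side in one picture, nor see directly that the gauge stayed put. Nothing should have touched it.
- **Other things:** Those in the last crops (stopper, beaker, petri dish, spatula, jar) looked undisturbed. The bottle and tube rack were outside those crops and well away from the arm's path.

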